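# Take a finished plaque off the braked turntable

## Robot

A 6-joint arm with a two-finger parallel gripper is mounted at the origin on the work surface. World frame = base frame: x ahead of the robot, y to its left, z up, the work surface at z = 0. Lengths are in m, angles in rad, forces in N, time in s.
With the tool pointing down it reaches from about 0.275 to 0.775 m from the base axis. Payload 14.6 kg.
Tool frame: the origin (TCP) lies at the very end of the fingers, on their centre line; the grasp point (between the pads) lies 19 mm behind it; z points along the fingers, y is the line along which they close (so a half turn about z gives the same grasp; the last joint's range is limited). The gripper opens to 85 mm and grips with 20 to 120 N. Pads are 22 mm wide; open, the fingers measure 114 mm over their backs; the gripper's body (76 mm by 85 mm) begins 54 mm behind the grasp point. The pads swing forward as they close: fully open they stand 13 mm farther back than shut.
Start: joints at [1.137, 0.263, -0.048, 1.259, 0, 1.415], TCP at [0.144, 0.505, 0.231] pointing down, gripper open.
Joint ranges: [-2.65, 2.65], [-0.89, 1.7], [-1.18, 1.37], [-2.13, 2.11], [-1.35, 1.29], [-3.14, 3.14]. Speed limits (rad/s): [1.89, 1.89, 2.57, 2.79, 3.14, 3.14].

## Interface

Orientations are given as [roll, pitch, yaw] about the fixed x, y, z axes, in that order (R = Rz(yaw) Ry(pitch) Rx(roll)).
In Python, from rig import r gives the robot as it stands.
- The arm moves only by the tool step_arm, never from a script. Its arguments are lists of equal length, an entry for each row: "rot": the turn, a rotation vector about the tool's x, y, z in degrees, a list of three; "translation": the shift along the tool's x, y, z in m, a list of three; "gripper": the closure, from -1 (fully open) to 1 (shut). In form: {"rot": [[ax, ay, az], ...], "translation": [[dx, dy, dz], ...], "gripper": [gripper, ...]}. A call has 1 to 10 rows; each row shifts and turns the commanded pose from where the row before left it, along the tool's axes as they then stand; what a row does not reach is not made up. A row lasts 1/10 s, in which the tool goes at most 50 mm and 8.59 degrees, less where a joint would pass 70% of its speed; a pose out of reach is approached as far as the arm can. A call with a gripper value outside its range is refused whole. The fingers move at their own pace and stop on an object; "newtons" is the grip in N (left out, the last holds). Time passes only in rows, so rows that do not move let the fingers close. It gives the time, the measured TCP pose, the force, the opening and the grip force at its end, in the units of the state.
- r.get_obs(): the state, without advancing time (a new reading comes with each control period).
- r.capture(name): name is "side" or "top" or "wrist"; returns the picture (400x640x3 uint8, red, green, blue); there is no depth.
- r.calibration(name): a dict with "fx", "fy", "cx", "cy" (pixels), "R" (3x3) and "t" (3): a world point X has camera coordinates R X + t; the wrist camera has in their place "tool_from_camera" (4x4, takes a point from camera to tool coordinates, whose origin is the TCP and whose axes are the flange's). Camera axes: x right, y down, z forward; pixel columns grow to the right and rows downward; lengths in m; the calibration is good to about 2 mm. A picture is of the moment at which its call begins: read the wrist's pose just before it. calibration takes no time and is no camera call.
- r.hand_in(): hands the job in; it is judged then, once.
The state is a dict: "time": time; "q": joint angles; "joint_vel": joint speeds; "effort": joint torques, N m; "tcp_pos": TCP position; "tcp_rot": TCP orientation; "wrist_force": force on the tool from outside, world axes, zero at the start; "wrist_torque": the same for the moment, N m; "opening": opening from 0.0 (shut) to 1.0 (fully open); "gripper_force": force on a finger pad.
Only numpy, scipy, OpenCV 4.12 (cv2) and the standard library are available. Lean on these libraries where they do the work, as an engineer would, in place of code of your own. Each camera call takes 0.05 s, during which the arm holds its last target. There are 200 camera calls.

## Task

Push the red brake lever down so that the turntable is locked, then break the stuck clamp knob loose and turn it about a quarter turn counter-clockwise, until its steel finger has swung clear of the plaque. Lift the plaque off and lay it, without dropping it, face up and flat on the floor of the white tray beside the wood slice there; only then flick the brake lever fully up again so that the turntable is free. Keep the brake on while you turn the knob, and leave everything else on the table, the slice included, where it is.

Things in the scene. Friction and masses are not known exactly. Their poses are not given: they have to be found in the camera images.
- rest: grey foot of a swivelling work rest, fixed to the bench: a round flange (170 mm across, 10 mm thick) with a column; origin on the bench, on the turntable's axis; z up. Its -y side carries the two cheeks (43 mm high) of the brake lever. Place, side of the bench and yaw vary.
- turntable: aluminium disc 184 mm across, 12 mm thick, underside 45 mm above the bench; spins freely about its vertical axis when the brake is off; starts at any yaw. Origin on the axis at its underside. In its frame: knob axis at x = 62 mm, y = 0 on a boss 52 mm across; plaque centre at (-15, 0) mm; brass pins 10 mm thick, 14 mm high at (-50, -32.5), (20, -32.5), (-62.5, 0) mm.
- brake (a joint): angle of the brake lever (rad): 0 = up, brake off (the start); about 0.73 = down, its shoe pressed under the disc's rim, which locks it. A sprung over-centre lever: past about 0.42 it snaps on by itself, either way. It takes about 6 N at the red grip to push it down and 5 N to lift it out of lock.
- brake_hinge (a point): centre of the lever's level hinge pin on the rest, 32 mm above the bench and 100 mm from the turntable's axis, on the rest's -y side. The lever points from here away from the turntable, along the rest's -y. Its x axis is the hinge axis.
- brake_grip (a point): centre of the red barrel grip on the lever's end: a level cylinder 25 mm thick, 24 mm wide along this point's x (the hinge's direction), with flat ends; 80 mm from the hinge pin. The lever slopes 0.83 rad above level when up (this point 91 mm above the bench), 0.1 rad when down (40 mm). Push it down from above; to lift it, pinch it from above by its flat ends and follow its arc.
- clamp_knob (a joint): angle of the clamp knob (rad): 0 = clamped, stuck (the start); grows counter-clockwise seen from above, to a stop at 2.0. After a little play it sticks until a twist of 0.3 to 0.5 N m breaks it loose, within the first half radian; from then on it turns freely. At 1.1 and more its finger is clear of the plaque.
- clamp_grip (a point): centre of the knob's black T-grip, on its vertical axis, 108 mm above the bench: a bar 50 mm long (this point's x), 14 mm thick (y), 24 mm high. Under it a steel finger, 16 mm wide, 6 mm thick, underside 73 mm above the bench, reaches 45 mm from the axis along this point's -x and turns with it; at the start 10 mm over the plaque's edge, 1 mm above it.
- plaque: flat wooden plaque 84 mm (x) by 54 mm (y) by 15 mm with a burnt leaf pattern on its face (z, up), 60 g; origin at the centre of its underside. It lies on the turntable between the pins and the clamp, its top 72 mm above the bench.
- tray: white open tray, fixed on the bench: 250 mm (x) by 160 mm (y) by 40 mm high, walls and floor 4 mm; origin at the centre of its underside. The slice lies in its -x half; its +x half is empty. It lies on the other side of the bench from the rest; which side varies.
- slice: finished slice of wood 60 mm across and 12 mm thick, lying in the tray's -x half (centre about x = -80 mm in the tray's frame); origin at the centre of its underside; leave it
- bottle: water bottle with a blue cap, 66 mm across, 200 mm tall, standing; origin under its centre; a bystander
- varnish: amber glass jar 62 mm across, 85 mm tall; origin under its centre; a bystander
- brushes: white mug without handle, 74 mm across, with brushes, 155 mm tall in all; origin under its centre; a bystander
- burner: orange power unit of a wood burner, 105 x 85 x 70 mm; origin under its centre; a bystander
- pen: dark blue pen, 136 mm long and 11 mm thick, lying along its x axis; origin under its middle; a bystander
- sander: cork sanding block 80 x 52 x 27 mm; origin under its centre; a bystander
- blank: blank slice of wood 90 mm across and 18 mm thick, lying; origin under its centre; a bystander
There are look-alikes about, which are no part of the job. Leave any turquoise or yellow look-alike of the plaque alone.

How it is judged:
On the way, in this order (a step that is already met when the one before it is completed fails the run):
1. the brake lever is pushed down into lock (value of joint brake above 0.64 rad), for 0.2 s.
2. the clamp knob is broken loose and turned until its finger is clear of the plaque, the brake still on (value of joint clamp_knob above 1.1 rad and value of joint brake above 0.64 rad), for 0.2 s.
3. the plaque lies flat, face up, on the tray's floor, let go, the brake still on (x of plaque in the frame of tray between -0.11 and 0.11 m and y of plaque in the frame of tray between -0.065 and 0.065 m and z of plaque in the frame of tray below 0.01 m and angle between plaque's own z axis and vertical below 0.1 rad and contact force between the fingers and plaque below 0.1 N and value of joint brake above 0.64 rad), for 0.2 s.
4. the brake lever is flicked fully up (value of joint brake below 0.12 rad), for 0.2 s.
At the end, for the whole second after the job is handed in: The plaque rests released, face up and flat (within 6 degrees) on the tray's floor, its underside under 10 mm above the tray's and its centre within 110 mm (x) and 65 mm (y) of the tray's; clamp knob at 1.1 rad or more; brake lever up, below 0.15 rad; plaque and turntable at rest (x of plaque in the frame of tray between -0.11 and 0.11 m and y of plaque in the frame of tray between -0.065 and 0.065 m and z of plaque in the frame of tray below 0.01 m and angle between plaque's own z axis and vertical below 0.1 rad and contact force between the fingers and plaque below 0.1 N and value of joint brake below 0.12 rad and value of joint clamp_knob above 1.1 rad and linear speed of plaque below 0.02 m/s and angular speed of turntable below 0.1 rad/s); the robot touches nothing.
It fails at once if the clamp knob is turned while the brake is off (value of joint clamp_knob between 0.25 and 1 rad and value of joint brake below 0.6 rad).
It fails at once if the plaque is dropped: it falls faster than 0.6 m/s out of the fingers (linear speed of plaque above 0.6 m/s and contact force between the fingers and plaque below 0.1 N).
It fails at once if a bystander (bottle, jar, mug of brushes, power unit, pen, sanding block, a wood slice) is moved more than 25 mm (distance of any of slice, bottle, varnish, brushes, burner, pen, sander, blank from where it was at the start of the episode above 0.025 m).
It also fails if it takes over 72 s, if anything falls off the work surface, if the arm or the gripper's body presses on something with over 40 N, if the wrist force passes 120 N, or if a joint passes its speed limit or range.

## Working session

There is one attempt and no reset: what is moved stays moved. The work goes in short steps, Python scripts to look and compute and a tool call to move; the robot and the scene stay as the last step left them, time stands still between calls to the robot, and variables do not carry over. Pictures are saved under pics/ and viewed, at most 10 in all, crops included, and the job is handed in when it is done.

Besides the shell and the picture viewer there is one more tool, called after "Call:" as name(argument=value, ...) on one line, values as JSON. step_arm: Moves the arm, as the interface text tells. Its arguments: {"type":"object","properties":{"rot":{"type":"array"},"translation":{"type":"array"},"gripper":{"type":"array"},"newtons":{"type":"number"}},"required":["rot","translation","gripper"]}

```bash
mkdir -p pics; ls; python3 - <<'E'
from rig import r
import cv2,numpy as np
for n in ("top","side"):
    im=r.capture(n); cv2.imwrite(f"pics/{n}0.png",im[:,:,::-1])
    c=r.calibration(n); print(n,{k:np.round(v,4).tolist() for k,v in c.items()})
print({k:np.round(v,4).tolist() for k,v in r.calibration("wrist").items()})
print(r.get_obs())
E
```

```text
pics
top {'fx': 463.7701, 'fy': 463.7701, 'cx': 325.4775, 'cy': 201.8951, 'R': [[-0.0233, -0.9993, -0.0282], [-0.997, 0.0253, -0.0731], [0.0738, 0.0264, -0.9969]], 't': [0.0372, 0.5449, 1.2517]}
side {'fx': 404.146, 'fy': 404.146, 'cx': 321.1898, 'cy': 205.3117, 'R': [[0.915, -0.4034, 0.0072], [-0.2466, -0.5733, -0.7814], [0.3193, 0.7132, -0.624]], 't': [-0.4736, 0.1975, 1.1525]}
{'fx': 327.9448, 'fy': 327.9448, 'cx': 322.92, 'cy': 196.239, 'tool_from_camera': [[-0.0009, -0.9481, -0.318, 0.081], [1.0, -0.0009, -0.0001, 0.0004], [-0.0002, -0.318, 0.9481, -0.1435], [0.0, 0.0, 0.0, 1.0]]}
{'time': 0.1, 'q': array([ 1.13669702e+00,  2.63459411e-01, -4.88269347e-02,  1.25938933e+00,
        1.04603269e-05,  1.41551309e+00]), 'joint_vel': array([ 0.00055476, -0.00180214,  0.00163367, -0.000778  , -0.00026557,
       -0.00011502]), 'effort': array([ 5.11784077e-03, -6.38579464e+01,  3.85064149e+01,  9.93994268e-03,
        4.32249522e-05,  5.52190954e-06]), 'tcp_pos': array([0.14438866, 0.50452403, 0.23089839]), 'tcp_rot': array([-3.14072550e+00, -1.46334706e-04,  2.86277651e+00]), 'wrist_force': array([-0.05926039, -0.5309387 , -0.84202597]), 'wrist_torque': array([0.01023709, 0.04101417, 0.0103635 ]), 'gripper_force': 0.0, 'opening': 1.0006241224629873}
```

View pics/top0.png

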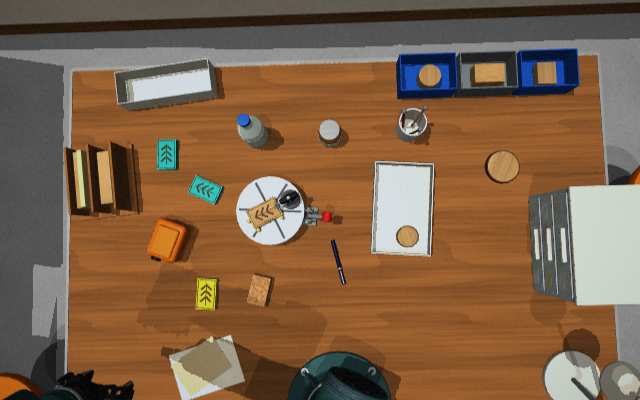

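View pics/side0.png

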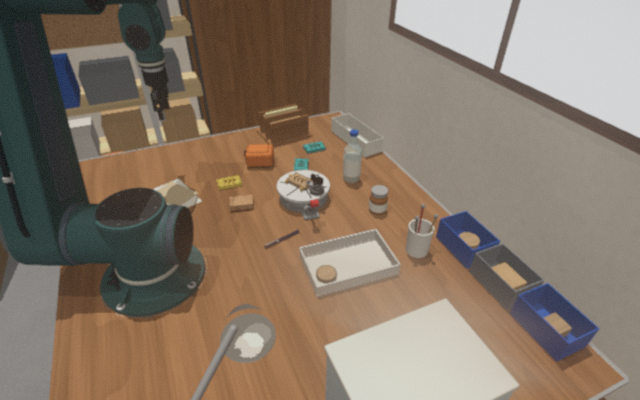

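Candidates in the top picture: wooden plaque on the white turntable (266,212) is the target. Look-alikes: turquoise at (167,154) and (206,189), yellow at (206,294), and wood pieces in bins at (430,75), (490,73) and (546,72). The T-knob is at (290,200), the red grip at (327,217) and the tray at (403,208), with the slice at (408,236).

```bash
cat > h.py <<'E'
from rig import r
import cv2,numpy as np
from scipy.spatial.transform import Rotation as Ro
def cam(n,o=None):
    c=r.calibration(n); K=np.array([[c['fx'],0,c['cx']],[0,c['fy'],c['cy']],[0,0,1]])
    if n!='wrist': R=np.array(c['R']); return K,R.T,-R.T@np.array(c['t'])
    o=o or r.get_obs(); T=np.array(c['tool_from_camera']); Rt=Ro.from_euler('xyz',o['tcp_rot']).as_matrix()
    return K,Rt@T[:3,:3],Rt@T[:3,3]+o['tcp_pos']
def onz(C,uv,z):
    K,R,p=C; d=R@np.linalg.inv(K)@np.array([uv[0],uv[1],1.]); return p+d*(z-p[2])/d[2]
def pix(C,X):
    K,R,p=C; u=K@(R.T@(np.array(X)-p)); return u[:2]/u[2]
def blobs(m,amin=20):
    n,l,s,c=cv2.connectedComponentsWithStats(m.astype(np.uint8)); 
    return [(s[i,4],c[i],(l==i)) for i in range(1,n) if s[i,4]>=amin]
E
python3 - <<'E'
from h import *
C=cam('top'); f=lambda u,z:np.round(onz(C,u,z),3)
im=cv2.imread('pics/top0.png'); hsv=cv2.cvtColor(im,cv2.COLOR_BGR2HSV); H,S,V=hsv.transpose(2,0,1).astype(int)
red=((H<6)|(H>174))&(S>170)&(V>100); red[:, :280]=0; red[:,360:]=0
for a,c,_ in blobs(red,8): print('red',a,c,f(c,.091))
w=(S<60)&(V>150)
for a,c,m in blobs(w,1500):
    r_=cv2.minAreaRect(np.argwhere(m)[:,::-1].astype(np.float32)); print('white',a,c,r_,f(c,.057))
for n,u,z in [('disc',(270.5,210.5),.057),('knob',(290,198),.12),('plaque',(266,212),.072),('bottlecap',(244,120),.2),('mug',(412,125),.1),('jar',(330,128),.085),('pen',(338,262),.01),('slice',(408,236),.016),('tr1',(375.5,162.5),.04),('tr2',(434,164),.04),('tr3',(432,256),.04),('tr4',(372.5,253),.04),('sander',(259,290),.027)]: print(n,f(u,z))
cv2.imwrite('pics/crop0.png',cv2.resize(im[165:255,225:345],None,fx=6,fy=6,interpolation=cv2.INTER_CUBIC))
E
```

```text
red 85 [326.23529412 216.4       ] [0.503 0.021 0.091]
white 1821 [169.19604613  84.91158704] ((168.10549926757812, 84.6961441040039), (23.04006576538086, 84.19062042236328), 81.38435363769531) [0.875 0.444 0.057]
white 4765 [401.07093389 206.91962225] ((402.55670166015625, 208.2525634765625), (59.8018913269043, 93.08570098876953), 2.6025619506835938) [ 0.525 -0.177  0.057]
white 2410 [268.27012448 210.89958506] ((269.5, 210.0), (68.0, 67.0), 90.0) [0.523 0.176 0.057]
white 8008 [606.04845155 243.54982517] ((605.0036010742188, 244.7068634033203), (119.7408447265625, 70.04132080078125), 89.01223754882812) [ 0.416 -0.705  0.057]
white 1644 [567.65875912 379.21593674] ((571.0, 375.5), (47.0, 52.0), 90.0) [ 0.073 -0.585  0.057]
disc [0.524 0.17  0.057]
knob [0.551 0.111 0.12 ]
plaque [0.519 0.18  0.072]
bottlecap [0.734 0.21  0.2  ]
mug [ 0.734 -0.207  0.1  ]
jar [0.736 0.006 0.085]
pen [ 0.381 -0.006  0.01 ]
slice [ 0.447 -0.199  0.016]
tr1 [ 0.648 -0.115  0.04 ]
tr2 [ 0.639 -0.272  0.04 ]
tr3 [ 0.393 -0.257  0.04 ]
tr4 [ 0.404 -0.099  0.04 ]
sander [0.311 0.209 0.027]
```

View pics/crop0.png

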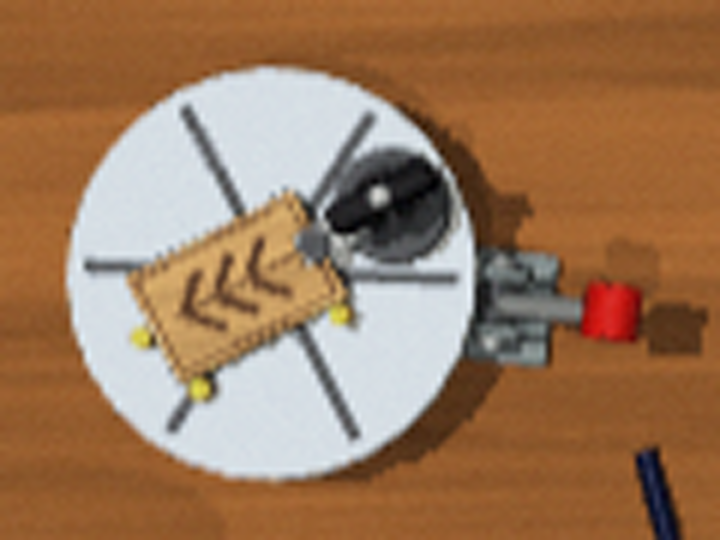

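The crop shows the wooden plaque at crop (240,285), with the T-bar running from (330,220) to (440,180). Three brass pins and the red grip (612,312) are also visible, and nothing else could be mistaken for the plaque. The distances fit the description: disc to grip 0.150 m, disc to knob 0.065 m. I'll move in for a wrist view.

Call:
step_arm(rot=[[0,0,8.5],[0,0,8.5],[0,0,8.5],[0,0,8.5],[0,0,8.5],[0,0,8.5],[0,0,0],[0,0,0],[0,0,0],[0,0,0]], translation=[[0,0,0],[0,0,0],[0,0,0],[0,0,0],[0,0,0],[0,0,0],[-0.04,0.015,0],[-0.04,0.015,0],[-0.04,0.015,0],[-0.04,0.015,0]], gripper=[1,1,1,1,1,1,1,1,1,1])

```text
time: 1.1
tcp_pos: [0.263, 0.3796, 0.2311]
tcp_rot: [-3.141, 0.0, 1.973]
wrist_force: [0.9, 1.2, -0.0]
opening: -0.0
gripper_force: 0.0
```

Call:
step_arm(rot=[[0,0,0],[0,0,0],[0,0,0],[0,0,0],[0,0,0],[0,0,0],[0,0,0],[0,0,0],[0,0,0],[0,0,0]], translation=[[-0.04,0.015,0],[-0.04,0.015,0],[-0.04,0.015,0],[-0.04,0.015,0],[-0.04,0.015,0],[-0.04,0.015,0],[-0.04,0.015,0],[-0.04,0.015,0],[0,0,0],[0,0,0]], gripper=[1,1,1,1,1,1,1,1,1,1])

```text
time: 2.1
tcp_pos: [0.498, 0.1327, 0.2307]
tcp_rot: [-3.14, -0.0, 1.971]
wrist_force: [-0.4, -0.3, -1.0]
opening: 0.001
gripper_force: 0.0
```

```bash
python3 - <<'E'
from h import *
o=r.get_obs(); C=cam('wrist',o); im=r.capture('wrist')[:,:,::-1].copy(); cv2.imwrite('pics/w1.png',im)
np.save('w1C.npy',np.array([C[0],C[1],np.tile(C[2],(3,1))]))
H,S,V=cv2.cvtColor(im,cv2.COLOR_BGR2HSV).transpose(2,0,1).astype(int)
f=lambda u,z:np.round(onz(C,u,z),4)
print(o['tcp_pos'],o['tcp_rot'])
for n,m,z in [('red',((H<6)|(H>174))&(S>170)&(V>90),.091),('brass',(H>24)&(H<34)&(S>150),.071),('wood',(H>8)&(H<24)&(S>70)&(V>150),.072)]:
    for a,c,mm in blobs(m,60):
        rc=cv2.minAreaRect(np.argwhere(mm)[:,::-1].astype(np.float32)); print(n,a,np.round(c,1),np.round(rc[1]),round(rc[2]),f(c,z),f(rc[0],z), [f(b,z)[:2].tolist() for b in cv2.boxPoints(rc)])
for n,X in [('knob',(.551,.111,.12)),('disc',(.524,.17,.057))]: print(n,pix(C,X))
E
```

```text
[0.49802937 0.13271594 0.23074628] [-3.14045291e+00 -4.93076138e-04  1.97087595e+00]
red 410 [279.1 284. ] [19. 25.] 27 [0.4994 0.0184 0.091 ] [0.5    0.0191 0.091 ] [[0.4897, 0.0062], [0.4911, 0.0342], [0.5102, 0.0317], [0.5092, 0.0034]]
wood 24156 [77.  82.3] [199. 236.] 90 [0.2681 0.1281 0.072 ] [0.3041 0.1276 0.072 ] [[0.2, 0.1677], [0.3762, 0.242], [0.4293, 0.0794], [0.2171, -0.0102]]
wood 80199 [461.  152.4] [383. 462.] 90 [0.6078 0.2045 0.072 ] [0.5802 0.1514 0.072 ] [[0.3322, 0.2234], [0.6768, 0.3687], [0.9473, 0.0448], [0.4367, -0.1713]]
wood 2117 [119.1 127.8] [ 19. 179.] 10 [0.3101 0.1034 0.072 ] [0.3113 0.1168 0.072 ] [[0.3054, 0.0255], [0.3012, 0.1909], [0.3163, 0.1944], [0.3233, 0.0291]]
wood 4409 [180.9 127.5] [ 43. 199.] 21 [0.3618 0.1254 0.072 ] [0.3612 0.1274 0.072 ] [[0.3327, 0.0253], [0.3516, 0.2121], [0.3854, 0.214], [0.3729, 0.0247]]
wood 145 [145.   72.3] [ 3. 59.] 15 [0.3209 0.1591 0.072 ] [0.3211 0.1614 0.072 ] [[0.3188, 0.1353], [0.3207, 0.1857], [0.3234, 0.1861], [0.3217, 0.1357]]
wood 4846 [364.2 129.9] [104.  72.] 90 [0.5161 0.1882 0.072 ] [0.5107 0.1887 
[... 246 characters left out ...]
70.2 193.3] [11. 33.] 23 [0.458  0.0978 0.072 ] [0.4581 0.0967 0.072 ] [[0.4523, 0.0797], [0.4535, 0.1136], [0.4637, 0.1134], [0.4628, 0.0793]]
wood 13444 [ 68.  342.9] [175. 113.] 0 [ 0.3063 -0.1615  0.072 ] [ 0.3268 -0.1522  0.072 ] [[0.2432, -0.2809], [0.227, -0.113], [0.3998, -0.04], [0.4411, -0.1972]]
wood 64 [323.1 340. ] [8. 8.] 90 [ 0.5735 -0.044   0.072 ] [ 0.5734 -0.0441  0.072 ] [[0.5671, -0.0407], [0.5754, -0.0372], [0.5799, -0.0476], [0.5714, -0.0511]]
wood 100 [425.  355.4] [27.  4.] 37 [ 0.691  -0.0183  0.072 ] [ 0.6924 -0.0187  0.072 ] [[0.6751, -0.0157], [0.6755, -0.0106], [0.7099, -0.0217], [0.7096, -0.0269]]
knob [369.38958731 237.46025669]
disc [361.74443023 148.62878828]
```

View pics/w1.png

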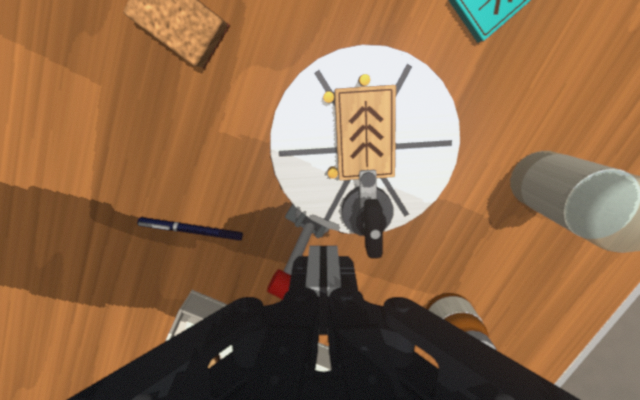

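The wrist view shows the plaque with corners about (335,86), (394,86), (397,178) and (339,180), and the disc centred about (365,140). The T-bar ends at (375,250) and its far end is at about (372,200). The red grip is at (280,285), partly hidden by the fingers.

```bash
python3 - <<'E'
from h import *
im=cv2.imread('pics/w1.png'); A=np.load('w1C.npy'); C=(A[0],A[1],A[2,0])
H,S,V=cv2.cvtColor(im,cv2.COLOR_BGR2HSV).transpose(2,0,1).astype(int)
# disc ellipse -> rectified circle fit at z=.057
m=((S<50)&(V>140)).astype(np.uint8); m=max(blobs(m,2000),key=lambda b:b[0])[2].astype(np.uint8)
c=max(cv2.findContours(m,0,1)[0],key=cv2.contourArea); h=cv2.convexHull(c)[:,0]
P=np.array([onz(C,u,.057)[:2] for u in h]); print('disc',cv2.minEnclosingCircle(P.astype(np.float32)))
q=np.array([onz(C,u,.072)[:2] for u in [(335,86),(394,86),(397,178),(339,180)]]); d=q[3]+q[2]-q[0]-q[1]
print('plaque',q.round(4).tolist(),q.mean(0),'x dir',np.degrees(np.arctan2(d[1],d[0])), np.linalg.norm(q-np.roll(q,1,0),axis=1))
# dark bar near knob
b=(V<45); b[:195]=0;b[256:]=0;b[:,:335]=0;b[:,410:]=0
for a,cc,mm in blobs(b,60):
    pts=np.array([onz(C,u,.12)[:2] for u in np.argwhere(mm)[:,::-1]]).astype(np.float32); rr=cv2.minAreaRect(pts); print('bar',a,cc,rr, cv2.boxPoints(rr).round(4).tolist())
cv2.imwrite('pics/w1c.png',cv2.resize(im[160:300,255:415],None,fx=4.5,fy=4.5,interpolation=cv2.INTER_CUBIC))
E
```

```text
disc ((0.5259236693382263, 0.17167732119560242), 0.09207701683044434)
plaque [[0.4765, 0.2126], [0.524, 0.2327], [0.5642, 0.1593], [0.514, 0.136]] [0.51968924 0.18515127] x dir -62.57755178046881 [0.08532388 0.05153672 0.08363555 0.05533491]
bar 276 [367.75362319 234.91304348] ((0.5477046966552734, 0.11382492631673813), (0.009750121273100376, 0.04553421586751938), 40.24641418457031) [[0.5292999744415283, 0.12809999287128448], [0.5587000250816345, 0.093299999833107], [0.566100001335144, 0.09960000216960907], [0.5367000102996826, 0.13439999520778656]]
```

View pics/w1c.png

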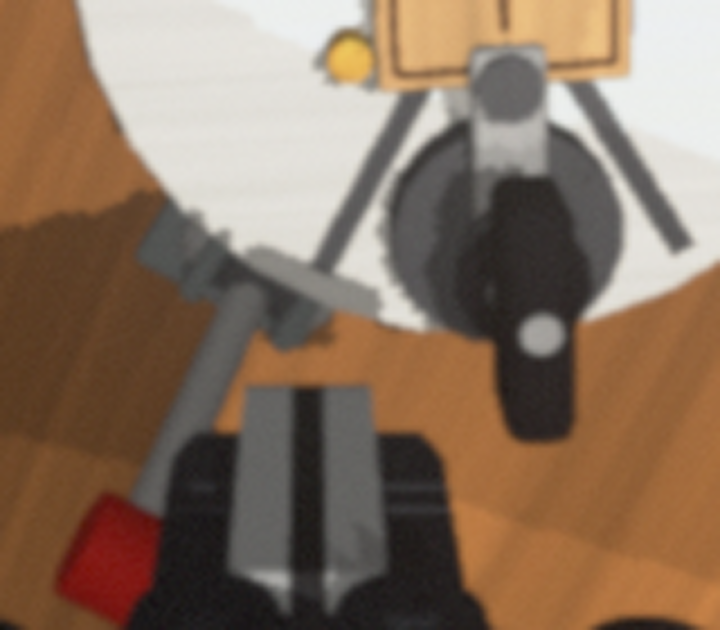

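The geometry is consistent. The disc is at (0.526,0.172) with r = 0.092, turntable yaw −62.6°, knob at (0.5545,0.1166), plaque at (0.519,0.185) and lever grip at (0.503,0.019). Next is pushing the brake.

Call:
step_arm(rot=[[0,0,0],[0,0,0],[0,0,0],[0,0,0],[0,0,0],[0,0,0],[0,0,0]], translation=[[-0.036,-0.0135,0],[-0.036,-0.0135,0],[-0.036,-0.0135,0],[0,0,0.04],[0,0,0.04],[0,0,0.03],[0,0,0]], gripper=[1,1,1,1,1,1,1])

```text
time: 2.85
tcp_pos: [0.5002, 0.0194, 0.1186]
tcp_rot: [-3.137, -0.003, 1.974]
wrist_force: [-0.3, -0.3, 0.8]
opening: 0.003
gripper_force: 0.0
```

Call:
step_arm(rot=[[0,0,0],[0,0,0],[0,0,0],[0,0,0],[0,0,0],[0,0,0],[0,0,0],[0,0,0],[0,0,0],[0,0,0]], translation=[[0,0,0.008],[0,0,0.008],[-0.0042,-0.0026,0.0054],[-0.0042,-0.0026,0.0054],[-0.0033,-0.002,0.0062],[-0.0033,-0.002,0.0062],[-0.0023,-0.0014,0.0068],[-0.0023,-0.0014,0.0068],[-0.0012,-0.0007,0.007],[-0.0012,-0.0007,0.007]], gripper=[1,1,1,1,1,1,1,1,1,1])

```text
time: 3.85
tcp_pos: [0.4991, -0.0073, 0.0538]
tcp_rot: [-3.141, -0.0, 1.973]
wrist_force: [0.6, 0.5, -0.3]
opening: -0.0
gripper_force: 0.0
```

```bash
python3 - <<'E'
from h import *
o=r.get_obs(); print(o['tcp_pos'],o['tcp_rot'],o['wrist_force'])
E
```

```text
[ 0.49905846 -0.00734566  0.05383808] [-3.14149486e+00 -2.54632745e-04  1.97274826e+00] [ 0.56772323  0.4995039  -0.33179564]
```

Call:
step_arm(rot=[[0,0,0],[0,0,0],[0,0,0],[0,0,-4.4],[0,0,0],[0,0,0],[0,0,0],[0,0,0],[0,0,0]], translation=[[0,0,-0.04],[0,0,-0.04],[0,0,-0.04],[0,0,0],[0.028,0.0355,0],[0.028,0.0355,0],[0.028,0.0355,0],[0,0,0],[0,0,0]], gripper=[1,1,1,0,-0.2,-0.2,-0.2,-0.2,-0.2])

```text
time: 4.75
tcp_pos: [0.5549, 0.117, 0.1737]
tcp_rot: [-3.141, -0.0, 2.051]
wrist_force: [0.2, -0.3, -0.4]
opening: 0.6
gripper_force: 0.0
```

```bash
python3 - <<'E'
from h import *
o=r.get_obs(); print(o['tcp_pos'],o['tcp_rot'],o['opening'])
im=r.capture('wrist')[:,:,::-1]; t=r.capture('top')[:,:,::-1]
H,S,V=cv2.cvtColor(t,cv2.COLOR_BGR2HSV).transpose(2,0,1).astype(int); C=cam('top')
red=((H<6)|(H>174))&(S>170)&(V>90); red[:,:280]=0; red[:,360:]=0
for a,c,_ in blobs(red,8): print('red',a,c,onz(C,c,.04))
a=np.vstack([im,cv2.resize(t[165:255,240:384],(640,400))]); cv2.imwrite('pics/w2.png',cv2.resize(a,(480,600)))
E
```

```text
[0.55487614 0.11698236 0.1737187 ] [-3.14063966e+00 -3.07697791e-04  2.05136701e+00] 0.6002098159082048
red 66 [336.48484848 218.28787879] [ 0.49925222 -0.00525872  0.04      ]
```

View pics/w2.png

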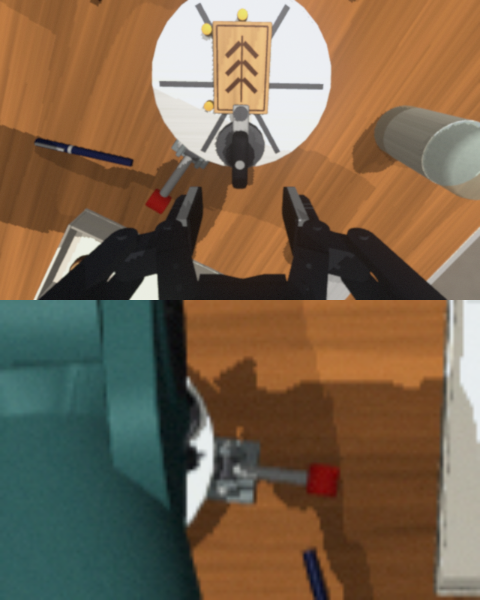

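The brake is locked: the red grip is at (0.499,−0.005) at height 0.04, as predicted. The knob is centred between the fingers, so I'll grip it.

Call:
step_arm(rot=[[0,0,0],[0,0,0],[0,0,0],[0,0,0],[0,0,0],[0,0,0],[0,0,0],[0,0,0],[0,0,0]], translation=[[0,0,0.03],[0,0,0.03],[0,0,0.022],[0,0,0],[0,0,0],[0,0,0],[0,0,0],[0,0,0],[0,0,0]], gripper=[-0.2,-0.2,-0.2,-0.2,1,1,1,1,1], newtons=90)

```text
time: 5.75
tcp_pos: [0.5555, 0.1158, 0.094]
tcp_rot: [3.14, 0.002, 2.05]
wrist_force: [-2.2, -3.7, 6.6]
opening: 0.145
gripper_force: 88.8
```

Call:
step_arm(rot=[[0,0,-4],[0,0,-4],[0,0,-4],[0,0,-4],[0,0,-4],[0,0,-4],[0,0,-4],[0,0,-4],[0,0,-4],[0,0,-4]], translation=[[0,0,0],[0,0,0],[0,0,0],[0,0,0],[0,0,0],[0,0,0],[0,0,0],[0,0,0],[0,0,0],[0,0,0]], gripper=[1,1,1,1,1,1,1,1,1,1])

```text
time: 6.75
tcp_pos: [0.5562, 0.1166, 0.094]
tcp_rot: [3.139, 0.003, 2.751]
wrist_force: [1.7, 3.1, 7.3]
opening: 0.147
gripper_force: 89.5
```

Call:
step_arm(rot=[[0,0,-5],[0,0,-5],[0,0,-5],[0,0,-5],[0,0,-5],[0,0,-5],[0,0,-5],[0,0,-5],[0,0,-5],[0,0,0]], translation=[[0,0,0],[0,0,0],[0,0,0],[0,0,0],[0,0,0],[0,0,0],[0,0,0],[0,0,0],[0,0,0],[0,0,0]], gripper=[1,1,1,1,1,1,1,1,1,1])

```text
time: 7.75
tcp_pos: [0.5562, 0.1176, 0.0941]
tcp_rot: [3.14, 0.004, -2.746]
wrist_force: [1.4, 9.5, 2.8]
opening: 0.146
gripper_force: 88.9
```

Call:
step_arm(rot=[[0,0,0],[0,0,0],[0,0,0],[0,0,0],[0,0,0],[0,0,0],[0,0,0]], translation=[[0,0,0],[0,0,0],[0,0,0],[0,0,0],[0,0,-0.04],[0,0,-0.04],[0,0,0]], gripper=[1,-0.2,-0.2,-0.2,-0.2,-1,-1])

```text
time: 8.45
tcp_pos: [0.5571, 0.1163, 0.1774]
tcp_rot: [-3.139, 0.007, -2.75]
wrist_force: [0.6, 0.4, -1.4]
opening: 0.912
gripper_force: 0.0
```

Call:
step_arm(rot=[[0,0,8.5],[0,0,8.5],[0,0,8.5],[0,0,8.5],[0,0,8.5],[0,0,8.5],[0,0,8.5],[0,0,8.5],[0,0,8.5],[0,0,8.4]], translation=[[0,0,0],[0,0,0],[0,0,0],[0,0,0],[0,0,0],[0,0,0],[0,0,0],[0,0,0],[0,0,0],[0,0,0]], gripper=[-1,-1,-1,-1,-1,-1,-1,-1,-1,-1])

```text
time: 9.45
tcp_pos: [0.5549, 0.1161, 0.1723]
tcp_rot: [-3.141, 0.0, 2.045]
wrist_force: [-0.5, 0.1, -0.6]
opening: 1.004
gripper_force: 0.0
```

Call:
step_arm(rot=[[0,0,0],[0,0,0],[0,0,0],[0,0,0]], translation=[[0.04,-0.001,0],[0.0387,-0.001,0],[0,0,0],[0,0,0]], gripper=[-1,-1,-1,-1])

```text
time: 9.85
tcp_pos: [0.5165, 0.1855, 0.1724]
tcp_rot: [-3.142, 0.0, 2.053]
wrist_force: [0.3, -0.8, -0.5]
opening: 1.005
gripper_force: 0.0
```

```bash
python3 - <<'E'
from h import *
o=r.get_obs(); print(o['tcp_pos'],o['tcp_rot'],o['opening']); C=cam('wrist',o)
im=r.capture('wrist')[:,:,::-1]; cv2.imwrite('pics/w3.png',im)
H,S,V=cv2.cvtColor(im,cv2.COLOR_BGR2HSV).transpose(2,0,1).astype(int)
for dx in(-.042,.042):
  for dy in(-.027,.027):
    t=np.radians(-62.6); print(pix(C,(.5259-.015*np.cos(t)+dx*np.cos(t)-dy*np.sin(t),.1717-.015*np.sin(t)+dx*np.sin(t)+dy*np.cos(t),.072)).round())
E
```

```text
[0.5165334  0.18550766 0.17244715] [-3.14150473e+00  2.70227973e-04  2.05261264e+00] 1.0046463232488922
[288. 144.]
[361. 145.]
[291. 246.]
[357. 246.]
```

View pics/w3.png

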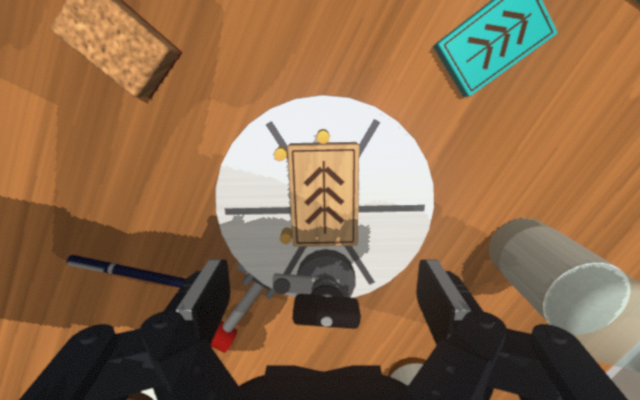

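The finger has swung clear to the left (about 85°), and the plaque's corners match the prediction within 2 px. I'll grasp it.

Call:
step_arm(rot=[[0,0,0],[0,0,0],[0,0,0],[0,0,0],[0,0,0],[0,0,0],[0,0,0],[0,0,0],[0,0,0],[0,0,0]], translation=[[-0.0015,0.0015,0.03],[0,0,0.035],[0,0,0.035],[0,0,0.015],[0,0,0],[0,0,0],[0,0,0],[0,0,0],[0,0,0],[0,0,0]], gripper=[-1,-1,-1,-1,-1,1,1,1,1,1], newtons=40)

```text
time: 10.9
tcp_pos: [0.5198, 0.1844, 0.0589]
tcp_rot: [3.139, 0.001, 2.051]
wrist_force: [-0.5, -2.3, 5.5]
opening: 0.619
gripper_force: 41.6
```

Call:
step_arm(rot=[[0,0,0],[0,0,0],[0,0,0],[0,0,0],[0,0,0],[0,0,0]], translation=[[0,0,-0.01],[0,0,-0.015],[0,0,-0.025],[0,0,-0.03],[0,0,-0.03],[0,0,0]], gripper=[1,1,1,1,1,1])

```text
time: 11.5
tcp_pos: [0.5207, 0.1849, 0.1722]
tcp_rot: [3.135, 0.002, 2.051]
wrist_force: [0.7, -0.5, -0.3]
opening: 0.62
gripper_force: 42.5
```

Call:
step_arm(rot=[[0,0,-7.4],[0,0,-7.4],[0,0,-7.4],[0,0,-7.4],[0,0,-7.4],[0,0,-7.4],[0,0,-7.4],[0,0,-7.2],[0,0,0]], translation=[[0,0,0],[0,0,0],[0,0,0],[0,0,0],[0,0,0],[0,0,0],[0,0,0],[0,0,0],[0,0,0]], gripper=[1,1,1,1,1,1,1,1,1])

```text
time: 12.4
tcp_pos: [0.5187, 0.1845, 0.1677]
tcp_rot: [3.142, 0.0, 3.083]
wrist_force: [0.1, -0.1, -0.4]
opening: 0.619
gripper_force: 42.4
```

Call:
step_arm(rot=[[0,0,0],[0,0,0],[0,0,0],[0,0,0],[0,0,0],[0,0,0],[0,0,0],[0,0,0],[0,0,0],[0,0,0]], translation=[[-0.009,-0.041,0],[-0.009,-0.041,0],[-0.009,-0.041,0],[-0.009,-0.041,0],[-0.009,-0.041,0],[-0.009,-0.041,0],[-0.009,-0.041,0],[-0.009,-0.041,0],[-0.008,-0.041,0],[0,0,0]], gripper=[1,1,1,1,1,1,1,1,1,1])

```text
time: 13.4
tcp_pos: [0.5767, -0.1931, 0.1671]
tcp_rot: [-3.141, 0.0, 3.073]
wrist_force: [-0.3, -0.2, -0.7]
opening: 0.615
gripper_force: 42.4
```

```bash
python3 - <<'E'
from h import *
o=r.get_obs(); print(o['tcp_pos'],o['tcp_rot'],o['opening'],o['gripper_force']); C=cam('wrist',o)
im=r.capture('wrist')[:,:,::-1]; cv2.imwrite('pics/w4.png',im)
print([pix(C,p).round() .tolist() for p in [(.648,-.115,.04),(.639,-.272,.04),(.393,-.257,.04),(.404,-.099,.04)]])
E
```

```text
[ 0.57669241 -0.19314779  0.16710388] [-3.14061451e+00  3.43278010e-04  3.07279703e+00] 0.6146591886889854 42.44981646537781
[[413.0, 254.0], [243.0, 255.0], [211.0, -64.0], [442.0, -64.0]]
```

View pics/w4.png

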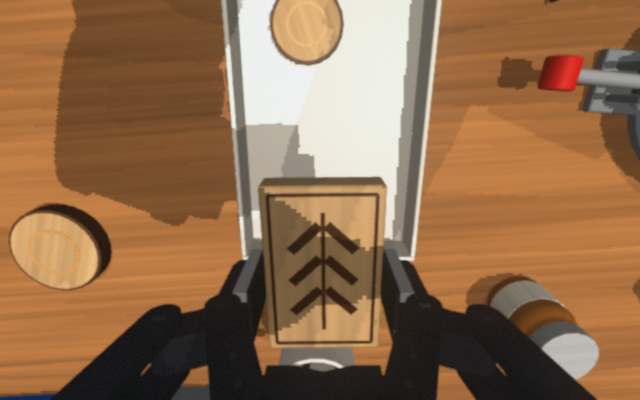

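The plaque is held level, face up. The tray's near corners at (243,258) and (414,260) match the measured ones, and the spot below is empty. I'll lower it.

Call:
step_arm(rot=[[0,0,0],[0,0,0],[0,0,0],[0,0,0],[0,0,0],[0,0,0],[0,0,0]], translation=[[0.005,0.004,0.03],[0,0,0.035],[0,0,0.035],[0,0,0.03],[0,0,0.015],[0,0,0.008],[0,0,0]], gripper=[1,1,1,1,1,1,1])

```text
time: 14.15
tcp_pos: [0.5713, -0.1836, 0.0141]
tcp_rot: [3.141, -0.001, 3.08]
wrist_force: [0.2, 0.5, -0.4]
opening: 0.618
gripper_force: 42.5
```

Call:
step_arm(rot=[[0,0,0],[0,0,0],[0,0,0],[0,0,0],[0,0,0]], translation=[[0,0,0.003],[0,0,0.002],[0,0,0.001],[0,0,0],[0,0,0]], gripper=[1,1,1,1,1])

```text
time: 14.65
tcp_pos: [0.5717, -0.1844, 0.0087]
tcp_rot: [-3.141, 0.0, 3.081]
wrist_force: [-1.2, 1.2, 0.1]
opening: 0.614
gripper_force: 42.5
```

Call:
step_arm(rot=[[0,0,0],[0,0,0],[0,0,0],[0,0,0]], translation=[[0,0,0.001],[0,0,0.001],[0,0,0.001],[0,0,0]], gripper=[1,1,1,1])

```text
time: 15.05
tcp_pos: [0.5716, -0.1844, 0.006]
tcp_rot: [-3.141, 0.0, 3.081]
wrist_force: [-3.0, 1.3, 9.0]
opening: 0.622
gripper_force: 43.4
```

Call:
step_arm(rot=[[0,0,0],[0,0,0],[0,0,0],[0,0,0],[0,0,0],[0,0,0],[0,0,0],[0,0,0]], translation=[[0,0,0],[0,0,0],[0,0,0],[0,0,-0.02],[0,0,-0.045],[0,0,-0.05],[0,0,-0.05],[0,0,0]], gripper=[-0.6,-0.6,-0.6,-0.6,-0.6,-0.6,-0.6,-0.6])

```text
time: 15.85
tcp_pos: [0.5739, -0.1854, 0.1769]
tcp_rot: [-3.138, 0.009, 3.081]
wrist_force: [0.8, 0.2, -0.8]
opening: 0.797
gripper_force: 0.0
```

Call:
step_arm(rot=[[0,0,-8.5],[0,0,-8.5],[0,0,-8.5],[0,0,-8.5],[0,0,-8.5],[0,0,-8.5],[0,0,-8.5],[0,0,-8.5],[0,0,-8.5],[0,0,-8.5]], translation=[[0,0,0],[0,0,0],[0,0,0],[0,0,0],[0,0,0],[0,0,0],[0,0,0],[0,0,0],[0,0,0],[0,0,0]], gripper=[-0.6,-0.6,-0.6,-0.6,-0.6,0,0,0,0,0])

```text
time: 16.85
tcp_pos: [0.5715, -0.1843, 0.17]
tcp_rot: [3.141, 0.0, -1.713]
wrist_force: [-0.8, -0.7, 0.1]
opening: 0.497
gripper_force: 0.0
```

Call:
step_arm(rot=[[0,0,0],[0,0,0],[0,0,0],[0,0,0],[0,0,0],[0,0,0]], translation=[[-0.0415,0.0245,0],[-0.0415,0.0245,0],[-0.0415,0.0245,0],[-0.0415,0.0245,0],[0,0,0],[0,0,0]], gripper=[0,0,0,0,0,0])

```text
time: 17.45
tcp_pos: [0.4989, -0.005, 0.1705]
tcp_rot: [-3.141, -0.0, -1.717]
wrist_force: [0.5, -0.5, 0.6]
opening: 0.499
gripper_force: 0.0
```

```bash
python3 - <<'E'
from h import *
o=r.get_obs(); print(o['tcp_pos'],o['tcp_rot'],o['opening']); C=cam('wrist',o)
im=r.capture('wrist')[:,:,::-1]; t=r.capture('top')[:,:,::-1]
H,S,V=cv2.cvtColor(im,cv2.COLOR_BGR2HSV).transpose(2,0,1).astype(int)
for a,c,mm in blobs(((H<6)|(H>174))&(S>170)&(V>80),60): print('red',a,c,onz(C,c,.045), cv2.boundingRect(mm.astype(np.uint8)))
print(pix(C,(.499,-.006,.04)))
cv2.imwrite('pics/w5.png',cv2.resize(np.vstack([im,cv2.resize(t[150:270,290:482],(640,400))]),(480,600)))
E
```

```text
[ 0.49893685 -0.00498918  0.1705099 ] [-3.14131471e+00 -1.65663264e-04 -1.71679143e+00] 0.49935215011904927
red 753 [323.49136786 184.88446215] [ 0.49917108 -0.00649975  0.045     ] (310, 171, 28, 29)
[323.76268989 183.76437592]
```

View pics/w5.png

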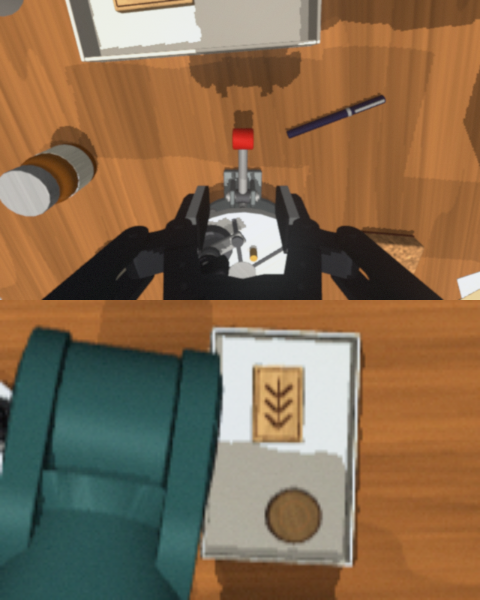

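The plaque lies flat in the tray beside the slice. The lever's grip (243,138 in the view) lines up with the fingers. I'll pinch and lift it.

Call:
step_arm(rot=[[0,0,0],[0,0,0],[0,0,0],[0,0,0],[0,0,0],[0,0,0],[0,0,0],[0,0,0],[0,0,0],[0,0,0]], translation=[[0.001,0,0.03],[0,0,0.035],[0,0,0.035],[0,0,0.03],[0,0,0.018],[0,0,0],[0,0,0],[0,0,0],[0,0,0],[0,0,0]], gripper=[0,0,0,0,0,0,1,1,1,1], newtons=40)

```text
time: 18.55
tcp_pos: [0.4983, -0.0074, 0.0233]
tcp_rot: [3.141, -0.001, -1.72]
wrist_force: [-7.3, -4.3, -1.0]
opening: 0.274
gripper_force: 42.1
```

Call:
step_arm(rot=[[0,0,0],[0,0,0],[0,0,0],[0,0,0],[0,0,0],[0,0,0],[0,0,0],[0,0,0],[0,0,0],[0,0,0]], translation=[[-0.0014,0,-0.0072],[-0.0014,0,-0.0072],[-0.0027,0,-0.0068],[-0.0027,0,-0.0068],[-0.0038,0,-0.0062],[-0.0038,0,-0.0062],[-0.0049,0,-0.0054],[-0.0049,0,-0.0054],[0,0,0],[0,0,0]], gripper=[1,1,1,1,1,1,1,1,1,1])

```text
time: 19.55
tcp_pos: [0.5023, 0.0193, 0.0748]
tcp_rot: [3.141, 0.001, -1.718]
wrist_force: [-7.5, 4.4, 2.3]
opening: 0.272
gripper_force: 40.8
```

Followed the arc. Releasing and checking.

Call:
step_arm(rot=[[0,0,0],[0,0,0],[0,0,0],[0,0,0],[0,0,0],[0,0,0],[0,0,0],[0,0,0]], translation=[[0,0,0],[0,0,0],[0,0,0],[0,0,-0.03],[0,0,-0.04],[0,0,-0.04],[0,0,0],[0,0,0]], gripper=[0,0,0,0,0,0,0,0])

```text
time: 20.35
tcp_pos: [0.5034, 0.0184, 0.1845]
tcp_rot: [-3.139, 0.0, -1.719]
wrist_force: [0.4, 0.6, -0.8]
opening: 0.496
gripper_force: 0.0
```

```bash
python3 - <<'E'
from h import *
o=r.get_obs(); print(o['tcp_pos'],o['wrist_force']); C=cam('wrist',o)
im=r.capture('wrist')[:,:,::-1]; t=r.capture('side')[:,:,::-1]
H,S,V=cv2.cvtColor(im,cv2.COLOR_BGR2HSV).transpose(2,0,1).astype(int)
for a,c,mm in blobs(((H<6)|(H>174))&(S>170)&(V>80),60): print('red',a,c)
e=np.array((-.150,-.989))
for b in (0,.1,.2,.4,.73):
    a=.83-b; p=np.array((.5259,.1717))+e*(.1+.08*np.cos(a)); print(b,pix(C,(*p,.032+.08*np.sin(a))).round(1))
cv2.imwrite('pics/w6.png',cv2.resize(np.vstack([im,cv2.resize(t[150:300,250:490],(640,400))]),(480,600)))
E
```

```text
[0.50341404 0.01844535 0.18451212] [ 0.4033289   0.56400476 -0.77451719]
red 966 [325.13561077 200.22049689]
0 [325.4 199.7]
0.1 [325.4 190.4]
0.2 [325.3 182. ]
0.4 [325.3 167.9]
0.73 [325.2 153.6]
```

View pics/w6.png

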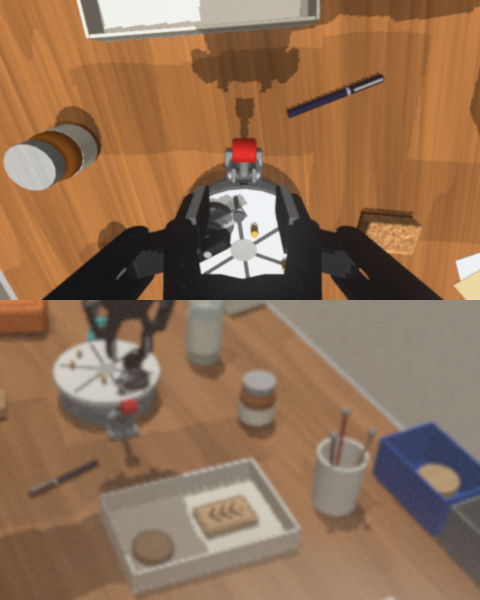

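The lever reads fully up: red is at row 200, against 199.7 predicted for angle 0. The plaque is flat in the tray, everything else is in place and the robot touches nothing.

```bash
python3 -c "
from rig import r; print(r.hand_in())"
```

```text
the job is handed in; nothing more can be done
None
```

I locked the brake, broke the knob loose and turned it about 85° clear, laid the plaque face up and flat in the tray beside the slice, then flicked the brake fully up; I handed the job in at about 20 s, and the hand-in returned no verdict.

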